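Stow the jar in the ingredient bin with the stayed lid

TASK

Raise the lid of the ingredient bin until its folding stay goes over centre and locks, and let go so that the stay alone props it. Stand the amber jar upright on the bin's floor beside the tin, then push the stay's elbow out of lock and lower the lid gently until it is fully shut. Do not force the lid against the stay, and leave the tin standing.

Things in the scene. Friction and masses are not known exactly. Their poses are not given: they have to be found in the camera images.
- bin: Fixed white plastic ingredient bin on the counter, open-topped box 180 (x) x 260 (y) x 110 high, walls and floor 6 thick. Origin: centre of its underside; x points from its front (robot side) to the lid hinge at its back, z up. Lid hinge axis: along y through (90, 0, 110) mm. The tin stands inside in the back right (-y) corner; the left half is free.
- lid: Flat steel lid, 180 x 260 x 6, 0.5 to 0.7 kg, on the bin's hinge. Origin: on the hinge axis, mid-width; shut, its x points to the back and z up. Round grip bar (12 dia, 110 long along y, clear between its two arms) in the lid's plane, 42 in front of the front edge.
- lid_hinge (a joint): Lid angle, rad: 0 shut, grows as it opens. Stiff hinge: let go above about 0.9 the lid stays put; lower down it may drop and slam. 4 to 5 N at the bar lift it. The taut stay stops it somewhere between 1.26 and 1.48, differing from bin to bin; that stop must be felt (force rising by 5 to 10 N). Locked, the lid rests 0.01 to 0.03 below the stop.
- lid_bar (a point): Middle of the grip bar's axis, 222 mm from the hinge axis (6 mm above the hinge's level with the lid shut). Height 116 mm shut, about 325 mm with the lid locked open. The bar may turn between the fingers as the lid swings.
- stay_elbow (a joint): Elbow of the folding stay (two 79 mm links outside the bin's right, -y, wall), rad: -0.1 to 0.3 folded (lid shut), 2.84 straight, 3.14 at its stop; over 3.0 = over centre, locked. A light spring carries it over centre from just short of straight once the pull eases or the lid is let go. Pushed back below about 2.5 it stays bent; above that it springs back into lock.
- stay_peg (a point): Middle of the steel push peg on the stay's elbow: 16 dia, sticks out about 65 mm along -y; this point is 54 mm out from the bin's right wall. Locked, it stands about 160 mm high. 3 to 5 N on its front side, away from the robot (bin +x), break the lock; the elbow then swings back and down about the stay's foot: 25 mm back and 20 mm down bend it to about 2.3.
- foot_screw (a point): Screw head (16 dia) that clamps the stay's foot in an upright slot on the bin's right wall, at about (-20, -140, 90) mm in the bin's frame. Its height in the slot (+-9 mm) differs from bin to bin and sets the stop angle. More than about 22 N at the grip bar against the taut or locked stay makes it slip: it must stay put.
- jar: Closed amber glass jar with steel cap, 46 dia, 75 high, 0.13 to 0.25 kg, upright on the counter left of the bin. Origin: centre of its underside, z up.
- tin: Closed tin, 48 dia, 55 high, standing in the bin. Origin: centre of its underside, z up. Leave it standing.
Things that resemble listed ones, but are neither listed nor needed, are in the scene too. What is meant by the jar is not blue, pink or red, and is the smaller of those in its own colour.

How it is judged:
By the outcome, as a careful person would: the job done as asked, in the order asked, and still so for the second after the job is handed in, with the robot touching nothing.
It also fails if it takes over 72 s, if anything falls off the work surface, if the arm or the gripper's body presses on something with over 40 N, if the wrist force passes 120 N, or if a joint passes its speed limit or range.

ROBOT

A 6-joint arm with a two-finger parallel gripper is mounted at the origin on the work surface. World frame = base frame: x ahead of the robot, y to its left, z up, the work surface at z = 0. Lengths are in mm, angles in rad, forces in N, time in s.
With the tool pointing down it reaches from about 350 to 875 mm from the base axis. Payload 4.2 kg.
Tool frame: the origin (TCP) lies between the finger pads; the fingertips stand 11 mm ahead of it and the grasp point (between the pads) lies 8 mm behind it; z points along the fingers, y is the direction in which the jaws open and shut (so a half turn about z gives the same grasp; the last joint's range is limited). The gripper opens to 85 mm and grips with 20 to 120 N. Pads are 22 mm wide; open, the fingers measure 114 mm over their backs; the gripper's body (76 mm by 85 mm) begins 54 mm behind the grasp point. The pads swing forward as they close: fully open they stand 13 mm farther back than shut.
Start: joints at [-0.86, 0.385, 0.008, 0, -1.194, -0.259], TCP at [272.878, -562.261, 242.312] pointing down, gripper open.
Joint ranges: [-3.14, 3.14], [-1.21, 2.06], [-1.07, 1.41], [-3.16, 2.05], [-2.99, -0.16], [-3.1, 3.1]. Speed limits (rad/s): [2.79, 2.79, 3.14, 3.14, 3.14, 3.14].

INTERFACE

Orientations are given as a unit quaternion [x, y, z, w].
In Python, from bench import * gives the robot as it stands. The module is installed in compiled form; this text tells all that it offers.
- The arm moves only by the tool drive_tool, never from a script. Its argument "increments" is a list of rows, each a list of 3 entries, a list of its own where there are three numbers: the gripper command: -1 is shut, 1 is fully open, values between are in proportion, then the shift along the tool's x, y, z scaled (see below), then the turn about the tool's z scaled (see below). In form: [[hand, [tx, ty, tz], turn], ...]. A call has 1 to 20 rows; each row shifts and turns the commanded pose from where the row before left it, along the tool's axes as they then stand; what a row does not reach is not made up. The controller multiplies each number of a shift by 0.3 m and each number of a turn by 2 rad. A row lasts 1/8 s, in which the tool goes at most 62.5 mm and 10.7 degrees, less where a joint would pass 70% of its speed; a pose out of reach is approached as far as the arm can. A call with a number of a shift or a turn outside -1 to 1 is refused whole. A call with a gripper value outside its range is refused whole. The fingers move at their own pace and stop on an object; the grip force is fixed at half the most. Time passes only in rows, so rows that do not move let the fingers close. It gives the time, the measured TCP pose, the force and the opening at its end, in the units of the state.
- read_state(): the state, without advancing time (a new reading comes with each control period).
- get_image(name): name is "scene" or "top" or "wrist"; returns the picture (384x512x3 uint8, red, green, blue); there is no depth.
- calibration(name): a dict with "fovy" (degrees; the focal length in pixels is half the picture's height over the tangent of half this angle, whatever the lens; pixels are square), "cx", "cy" (the principal point, pixels), "k1" (the pictures are not rectified: a ray, as slopes to the right and down, at radius r is drawn at 1 + k1 r^2 times it, then the intrinsics apply), "R" (3x3) and "t" (3): a world point X has camera coordinates R X + t. Camera axes: x right, y down, z forward; pixel columns grow to the right and rows downward; lengths in mm; the calibration is good to about 2 mm. A picture is of the moment at which its call begins: read the wrist's pose just before it. calibration takes no time and is no camera call; for the wrist camera it gives the pose at the moment of the call.
- job_done(): hands the job in, once; it reports no verdict.
The state is a dict: "clock": time; "joints": joint angles; "joint_vel": joint speeds; "joint_efforts": joint torques, N m; "position": TCP position; "ee_rot": TCP orientation; "contact_force": force on the tool from outside, world axes, zero at the start; "wrist_torque": the same for the moment, N m; "gripper_width": finger opening in mm.
Only numpy, scipy, OpenCV 4.12 (cv2) and the standard library are available. Lean on these libraries where they do the work, as an engineer would, in place of code of your own. Each camera call takes 0.05 s, during which the arm holds its last target.

## Working session

There is one attempt and no reset: what is moved stays moved. The work goes in short steps, Python scripts to look and compute and a tool call to move; the robot and the scene stay as the last step left them, time stands still between calls to the robot, and variables do not carry over. Pictures are saved under pics/ and viewed, and the job is handed in when it is done.

Besides the shell and the picture viewer there is one more tool, called after "Call:" as a command line: name --argument value ..., lists and objects as JSON in quotes. drive_tool: Moves the arm, as the interface text tells. Shifts and turns lie within -1 to 1; 1 stands for 0.3 m of shift or 2 rad of turn. Its arguments: {"type":"object","properties":{"increments":{"type":"array"}},"required":["increments"]}

```bash
mkdir -p pics
cat > h.py <<'E'
import numpy as np, cv2
from bench import *
def snap(n,f):
    im=get_image(n); cv2.imwrite('pics/'+f,cv2.cvtColor(im,cv2.COLOR_RGB2BGR)); return im
E
python3 - <<'E'
from h import *
import pickle
s=read_state(); print(s)
for n in('scene','top'):
    im=snap(n,n+'0.png'); c=calibration(n); print(n,c); pickle.dump(c,open(n+'.pkl','wb'))
E
```

```text
{'clock': 0.0, 'joints': array([-8.60366951e-01,  3.85584182e-01,  6.61894925e-03, -4.98915897e-04,
       -1.19403054e+00, -2.58594766e-01]), 'joint_vel': array([ 0.0019344 ,  0.00160182,  0.00089416, -0.00019618,  0.00143268,
       -0.00088803]), 'joint_efforts': array([ 1.51458715e-05, -3.92290020e+01,  1.88409805e+01,  4.18629706e+00,
       -4.58412309e-03,  7.48711130e-06]), 'position': array([ 272.64937629, -561.76078296,  241.20222265]), 'ee_rot': array([-2.23910613e-01,  9.74609037e-01,  1.08114215e-03, -3.07051990e-04]), 'contact_force': array([ 0.92016951, -0.87471849, -0.17707679]), 'wrist_torque': array([ 0.01981761, -0.01999959, -0.02409354]), 'gripper_width': 85.60736990563049}
scene {'fovy': 52.261662911130706, 'cx': 253.35437636131596, 'cy': 194.1707947959903, 'k1': -0.11043067171079063, 'R': array([[-0.82799639,  0.56066582, -0.00870693],
       [ 0.45758188,  0.66662321, -0.58841509],
       [-0.32409999, -0.49118971, -0.80851213]]), 't': array([ 420.65923795, -277.6923359 , 1206.61593249])}
top {'fovy': 47.013921032401036, 'cx': 260.7865843348283, 'cy': 185.84623882515984, 'k1': -0.16074379619587456, 'R': array([[-0.00994913, -0.99984251, -0.01469583],
       [-0.9994761 ,  0.01039599, -0.03065055],
       [ 0.0307985 ,  0.01438318, -0.99942212]]), 't': array([  99.66947785,  549.56660821, 1034.73785062])}
```

View pics/scene0.png

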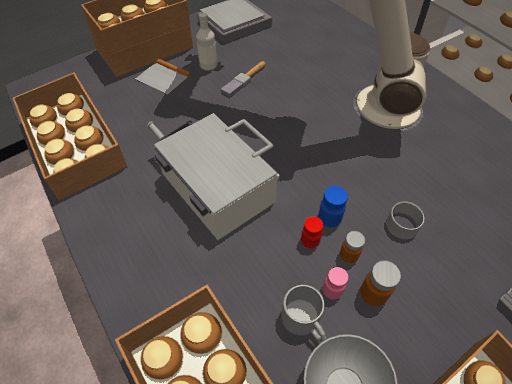

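View pics/top0.png

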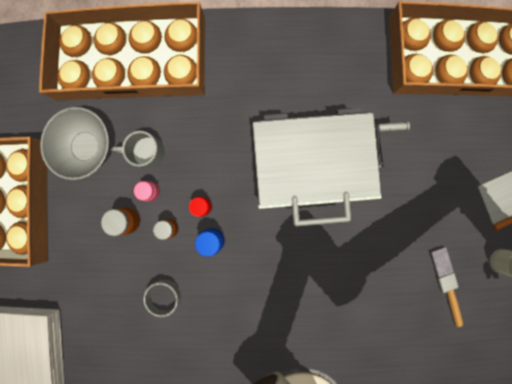

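Run:
```python
import cv2
a=cv2.imread('pics/top0.png')
cv2.imwrite('pics/c1.png',cv2.resize(a[100:235,240:420],None,fx=4.4,fy=4.4,interpolation=cv2.INTER_CUBIC))
cv2.imwrite('pics/c2.png',cv2.resize(a[165:265,90:240],None,fx=5,fy=5,interpolation=cv2.INTER_CUBIC))
b=cv2.imread('pics/scene0.png')
cv2.imwrite('pics/c3.png',cv2.resize(b[100:240,140:300],None,fx=4,fy=4,interpolation=cv2.INTER_CUBIC))
cv2.imwrite('pics/c4.png',cv2.resize(b[180:315,290:430],None,fx=4,fy=4,interpolation=cv2.INTER_CUBIC))
```

```text
(no output)
```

View pics/c1.png

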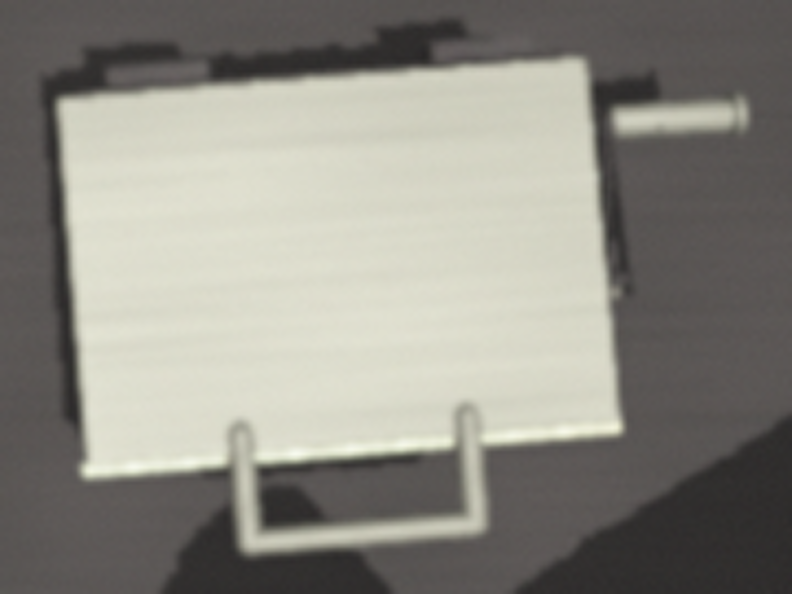

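View pics/c2.png

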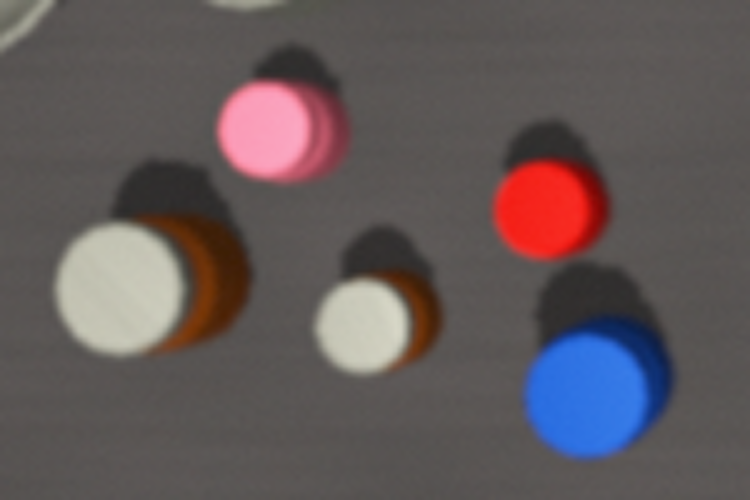

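View pics/c3.png

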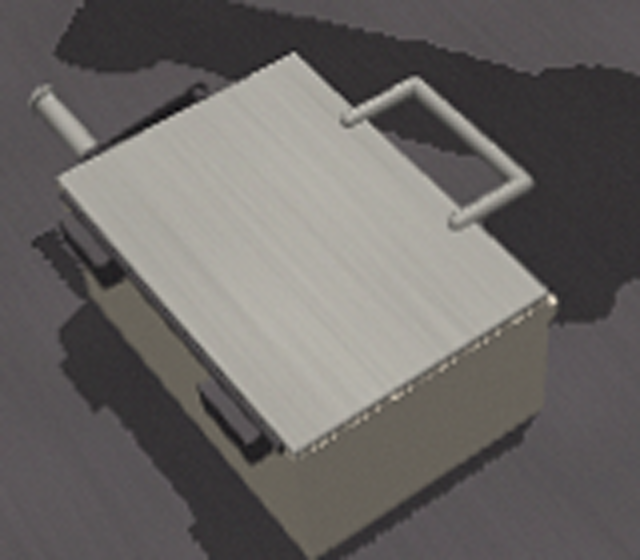

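View pics/c4.png

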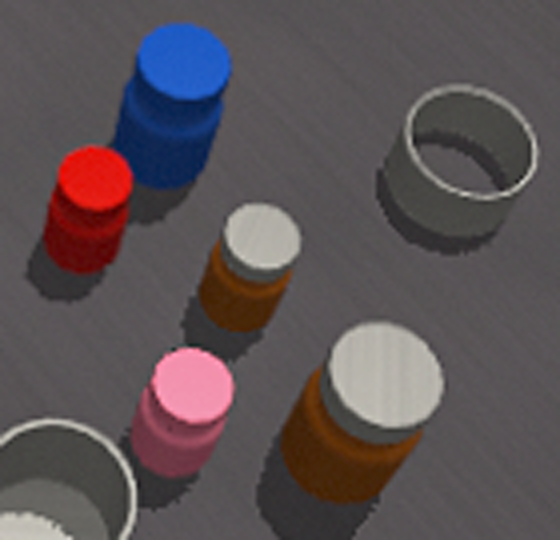

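```bash
cat >> h.py <<'E'
import pickle
def ray(c,u,v):
    f=192/np.tan(np.radians(c['fovy'])/2)
    K=np.array([[f,0,c['cx']],[0,f,c['cy']],[0,0,1]])
    d=np.array([(u-c['cx'])/f,(v-c['cy'])/f]); p=d.copy()
    for _ in range(30): p=d/(1+c['k1']*(p@p))
    C=-c['R'].T@c['t']; r=c['R'].T@np.array([p[0],p[1],1]); return C,r
def atz(c,u,v,z):
    C,r=ray(c,u,v); return C+r*(z-C[2])/r[2]
def proj(c,X):
    f=192/np.tan(np.radians(c['fovy'])/2)
    x=c['R']@np.asarray(X,float)+c['t']; p=x[:2]/x[2]; p=p*(1+c['k1']*(p@p)); return np.array([c['cx'],c['cy']])+f*p
try:
    T=pickle.load(open('top.pkl','rb')); S=pickle.load(open('scene.pkl','rb'))
except Exception: pass
def crop(X,Y,s,ox,oy): return ((X+.5)/s-.5+ox,(Y+.5)/s-.5+oy)
E
python3 - <<'E'
from h import *
print(ray(T,0,0)[0],ray(S,0,0)[0])
t=lambda X,Y,z:atz(T,*crop(X,Y,4.4,240,100),z).round(1)
s=lambda X,Y,z:atz(S,*crop(X,Y,4,140,100),z).round(1)
for n,a,b in [('FL',t(84,466,116),s(548,294,116)),('FR',t(621,428,116),s(294,53,116)),('BL',t(58,98,116),s(293,452,116)),('BR',t(584,58,116),s(60,180,116)),
 ('barL',t(250,543,116),s(530,182,116)),('barR',t(478,524,116),s(416,82,116)),('pegtip',t(742,114,100),s(40,97,100))]: print(n,a,b)
print('jar',atz(T,*crop(363,326,5,90,165),75),atz(S,*crop(262,236,4,290,180),75))
print('jarbase edge?')
for n,X,Y,z in [('red',543,210,75),('blue',586,396,75),('pink',264,131,75),('big',120,288,75)]: print(n,atz(T,*crop(X,Y,5,90,165),z).round())
E
```

```text
[ 518.40193668   79.05767157 1052.44914262] [866.4355212  541.94422714 815.82790998]
FL [505.6  97.4 116. ] [508.1  97.5 116. ]
FR [ 521.  -163.8  116. ] [ 524.9 -161.8  116. ]
BL [684.4 108.3 116. ] [684.9 108.2 116. ]
BR [ 702.5 -149.8  116. ] [ 702.  -146.3  116. ]
barL [467.7  17.8 116. ] [465.3  20.2 116. ]
barR [475.4 -92.8 116. ] [474.2 -92.9 116. ]
pegtip [ 677.5 -233.8  100. ] [ 676.8 -238.8  100. ]
jar [452.40639603 314.75737518  75.        ] [454.01387419 316.16083752  75.        ]
jarbase edge?
red [504. 233.  75.]
blue [421. 214.  75.]
pink [540. 360.  75.]
big [470. 427.  75.]
```

```bash
cat >> h.py <<'E'
from scipy.spatial.transform import Rotation as Ro
BC=np.array([604,-26.2,0]); YAW=0.064
bx=np.array([np.cos(YAW),np.sin(YAW),0]); by=np.array([-np.sin(YAW),np.cos(YAW),0])
def B(x,y,z): return BC+bx*x+by*y+np.array([0,0,z])
def W2B(p): d=np.asarray(p)-BC; return np.array([d@bx,d@by,p[2]])
def plan(p0,R0,target,turn,hand,n,dec=4):
    """n rows from p0 to target with total tool-z turn"""
    R=R0; p=np.array(p0,float); rows=[]
    for i in range(n):
        want=p0+(target-p0)*(i+1)/n
        d=(R.T@(want-p))/300; d=d.round(dec); tn=round(turn/n/2,dec)
        rows.append([hand,[float(v) for v in d],tn])
        p=p+R@d*300; R=R@Ro.from_rotvec([0,0,tn*2]).as_matrix()
    return rows
def st():
    s=read_state(); R=Ro.from_quat(s['ee_rot']).as_matrix(); return s,np.array(s['position']),R
E
python3 - <<'E'
from h import *
s,p,R=st()
print(plan(p,R,B(-132.5,0,200),-1.183,0.0,11))
print(B(-132.5,0,200), B(90,0,110))
E
```

```text
[[0.0, [-0.124, 0.1174, 0.0127], -0.0538], [0.0, [-0.1359, 0.1033, 0.0128], -0.0538], [0.0, [-0.1462, 0.0882, 0.0127], -0.0538], [0.0, [-0.1549, 0.072, 0.0128], -0.0538], [0.0, [-0.1616, 0.0549, 0.0127], -0.0538], [0.0, [-0.1667, 0.0372, 0.0127], -0.0538], [0.0, [-0.1696, 0.0192, 0.0128], -0.0538], [0.0, [-0.1708, 0.0008, 0.0127], -0.0538], [0.0, [-0.1698, -0.0176, 0.0127], -0.0538], [0.0, [-0.167, -0.0356, 0.0128], -0.0538], [0.0, [-0.1622, -0.0534, 0.0127], -0.0538]]
[471.77126739 -34.67421217 200.        ] [693.81574291 -20.44393135 110.        ]
```

Call:
drive_tool --increments '[[-0.15, [-0.124, 0.117, 0.013], -0.054], [-0.15, [-0.136, 0.103, 0.013], -0.054], [-0.15, [-0.146, 0.088, 0.013], -0.054], [-0.15, [-0.155, 0.072, 0.013], -0.054], [-0.15, [-0.162, 0.055, 0.013], -0.054], [-0.15, [-0.167, 0.037, 0.013], -0.054], [-0.15, [-0.17, 0.019, 0.013], -0.054], [-0.15, [-0.171, 0.001, 0.013], -0.054], [-0.15, [-0.17, -0.018, 0.013], -0.054], [-0.15, [-0.167, -0.036, 0.013], -0.054], [-0.15, [-0.162, -0.053, 0.013], -0.054], [-0.15, [0, 0, 0], 0]]'

```text
clock: 1.6
position: [472.1, -32.1, 198.8]
ee_rot: [0.733, -0.681, -0.0, 0.0]
contact_force: [0.4, -0.0, -1.1]
gripper_width: 36.5
```

Run:
```python
from h import *
s,p,R=st(); c=calibration('wrist'); im=snap('wrist','w1.png'); pickle.dump(c,open('w1.pkl','wb'))
print(p,s['joints'].round(3),R[:,1])
for q in [(-132,55,116),(-132,-55,116),(-90,130,116),(-90,-130,116)]: print(q,proj(c,B(*q)).round(1))
```

```text
[472.06745385 -32.14096494 198.81548213] [ 0.276  0.166 -0.417 -0.    -0.989 -0.202] [-9.97272232e-01 -7.38066772e-02  8.18929623e-04]
(-132, 55, 116) [256.6 275.5]
(-132, -55, 116) [258.  117.9]
(-90, 130, 116) [201.7 360.3]
(-90, -130, 116) [181.4 -25.4]
```

View pics/w1.png

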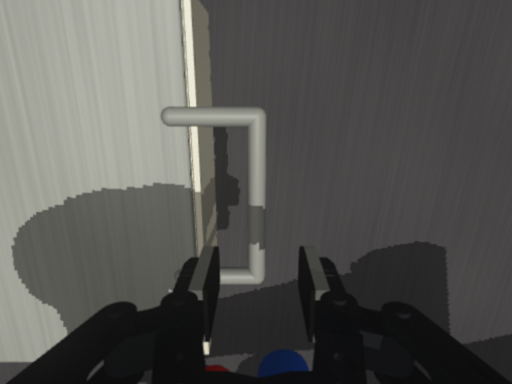

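Call:
drive_tool --increments '[[-0.15, [0, 0, 0.12], 0], [-0.15, [0, 0, 0.12], 0], [-0.15, [0, 0, 0.063], 0], [-0.15, [0, 0, 0], 0]]'

```text
clock: 2.15
position: [469.9, -35.9, 107.2]
ee_rot: [0.73, -0.683, -0.001, 0.002]
contact_force: [0.5, 0.6, 0.5]
gripper_width: 36.3
```

Call:
drive_tool --increments '[[-1, [0, 0, 0], 0], [-1, [0, 0, 0], 0], [-1, [0, 0, 0], 0], [-1, [0, 0, 0], 0]]'

```text
clock: 2.65
position: [473.9, -34.8, 110.1]
ee_rot: [0.731, -0.682, 0.002, -0.002]
contact_force: [4.5, -3.1, -1.5]
gripper_width: 10.0
```

Run:
```python
import numpy as np
t=np.arange(0,1.55,0.05)+.027
x=90-222*np.cos(t); z=110+222*np.sin(t)
for i in range(len(t)-1): print((t[i+1]-.027).round(2), x[i+1].round(1),z[i+1].round(1), (-(x[i+1]-x[i])/300).round(4),(-(z[i+1]-z[i])/300).round(4))
```

```text
0.05 -131.3 127.1 -0.0019 -0.0369
0.1 -130.2 138.1 -0.0038 -0.0368
0.15 -128.5 149.1 -0.0056 -0.0366
0.2 -126.3 160.0 -0.0074 -0.0362
0.25 -123.5 170.7 -0.0092 -0.0358
0.3 -120.2 181.3 -0.011 -0.0353
0.35 -116.4 191.7 -0.0128 -0.0347
0.4 -112.1 201.9 -0.0145 -0.034
0.45 -107.2 211.9 -0.0162 -0.0333
0.5 -101.9 221.7 -0.0178 -0.0324
0.55 -96.1 231.1 -0.0194 -0.0315
0.6 -89.8 240.3 -0.021 -0.0305
0.65 -83.0 249.1 -0.0224 -0.0294
0.7 -75.9 257.5 -0.0239 -0.0282
0.75 -68.3 265.7 -0.0253 -0.027
0.8 -60.3 273.4 -0.0266 -0.0257
0.85 -52.0 280.7 -0.0278 -0.0244
0.9 -43.3 287.6 -0.029 -0.0229
0.95 -34.2 294.0 -0.0301 -0.0215
1.0 -24.9 300.0 -0.0312 -0.0199
1.05 -15.2 305.5 -0.0321 -0.0183
1.1 -5.3 310.5 -0.033 -0.0167
1.15 4.8 315.0 -0.0338 -0.015
1.2 15.2 319.0 -0.0345 -0.0133
1.25 25.7 322.5 -0.0351 -0.0116
1.3 36.4 325.4 -0.0357 -0.0098
1.35 47.2 327.8 -0.0361 -0.008
1.4 58.2 329.7 -0.0365 -0.0062
1.45 69.2 331.0 -0.0367 -0.0044
1.5 80.3 331.8 -0.0369 -0.0025
```

Call:
drive_tool --increments '[[-1, [0, -0.0019, -0.0369], 0], [-1, [0, -0.0038, -0.0368], 0], [-1, [0, -0.0056, -0.0366], 0], [-1, [0, -0.0074, -0.0362], 0], [-1, [0, -0.0092, -0.0358], 0], [-1, [0, -0.011, -0.0353], 0]]'

```text
clock: 3.4
position: [484.8, -34.0, 174.7]
ee_rot: [0.731, -0.682, 0.002, -0.002]
contact_force: [7.5, -2.8, -7.4]
gripper_width: 9.6
```

Call:
drive_tool --increments '[[-1, [0, -0.015, -0.0347], 0], [-1, [0, -0.0165, -0.034], 0], [-1, [0, -0.018, -0.0333], 0], [-1, [0, -0.0195, -0.0324], 0], [-1, [0, -0.0194, -0.0315], 0], [-1, [0, -0.021, -0.0305], 0]]'

```text
clock: 4.15
position: [512.9, -32.1, 232.8]
ee_rot: [0.731, -0.682, -0.003, 0.003]
contact_force: [-6.8, -0.5, -2.1]
gripper_width: 9.9
```

Call:
drive_tool --increments '[[-1, [0, -0.0214, -0.0294], 0], [-1, [0, -0.0229, -0.0282], 0], [-1, [0, -0.0243, -0.027], 0], [-1, [0, -0.0266, -0.0257], 0], [-1, [0, -0.0278, -0.0244], 0], [-1, [0, -0.029, -0.0229], 0], [-1, [0, -0.0301, -0.0215], 0], [-1, [0, -0.0312, -0.0199], 0]]'

```text
clock: 5.15
position: [576.8, -27.6, 296.5]
ee_rot: [0.731, -0.682, -0.001, 0.002]
contact_force: [-13.0, 1.8, 12.2]
gripper_width: 9.7
```

Call:
drive_tool --increments '[[-1, [0, -0.0296, -0.0228], 0], [-1, [0, -0.0305, -0.021], 0], [-1, [0, 0, 0], 0]]'

```text
clock: 5.52
position: [598.0, -26.1, 309.3]
ee_rot: [0.731, -0.682, 0.001, -0.001]
contact_force: [-4.7, 0.0, 5.7]
gripper_width: 9.4
```

Call:
drive_tool --increments '[[-1, [0, -0.0125, -0.0085], 0], [-1, [0, -0.0132, -0.0075], 0], [-1, [0, -0.0136, -0.0059], 0], [-1, [0, -0.0138, -0.0055], 0], [-1, [0, -0.0138, -0.0052], 0]]'

```text
clock: 6.15
position: [617.2, -24.7, 318.0]
ee_rot: [0.731, -0.682, 0.0, -0.0]
contact_force: [-5.7, 0.3, 5.0]
gripper_width: 9.6
```

Call:
drive_tool --increments '[[-1, [0, -0.007, -0.003], 0], [-1, [0, -0.007, -0.003], 0], [-1, [0, -0.007, -0.003], 0], [-1, [0, -0.007, -0.0028], 0], [-1, [0, -0.007, -0.0027], 0]]'

```text
clock: 6.78
position: [628.1, -24.0, 322.2]
ee_rot: [0.731, -0.682, 0.001, -0.0]
contact_force: [-4.0, 0.7, 4.1]
gripper_width: 9.8
```

Call:
drive_tool --increments '[[-1, [0, -0.0045, -0.0015], 0], [-1, [0, -0.0045, -0.0015], 0]]'

```text
clock: 7.02
position: [630.8, -23.8, 323.0]
ee_rot: [0.731, -0.682, 0.001, -0.0]
contact_force: [-4.5, 0.7, 6.5]
gripper_width: 9.5
```

Run:
```python
from h import *
s,p,R=st(); print(p,W2B(p),s['contact_force']); snap('scene','s2.png')
```

```text
[630.76537053 -23.75419125 323.03473584] [ 26.86699869   0.72898689 323.03473584] [-4.51546387  0.69007892  6.54714926]
```

View pics/s2.png

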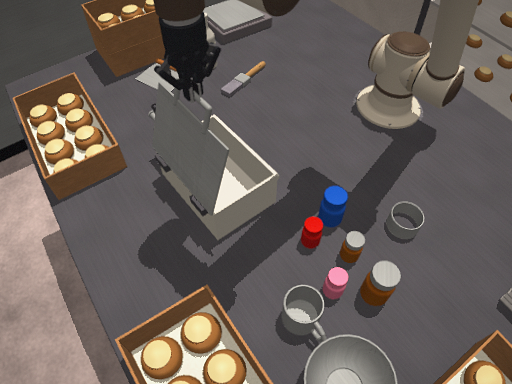

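Call:
drive_tool --increments '[[-1, [0, -0.0048, -0.0014], 0], [-1, [0, -0.0048, -0.0014], 0]]'

```text
clock: 7.32
position: [633.5, -23.6, 323.9]
ee_rot: [0.731, -0.682, 0.001, -0.0]
contact_force: [-4.7, 1.1, 6.3]
gripper_width: 9.9
```

Call:
drive_tool --increments '[[-1, [0, -0.0048, -0.0013], 0], [-1, [0, -0.0048, -0.0013], 0]]'

```text
clock: 7.58
position: [636.2, -23.4, 324.6]
ee_rot: [0.731, -0.682, 0.001, -0.0]
contact_force: [-5.4, 0.8, 5.4]
gripper_width: 9.7
```

Call:
drive_tool --increments '[[-1, [0, -0.0048, -0.0013], 0], [-1, [0, -0.0048, -0.0013], 0]]'

```text
clock: 7.82
position: [638.9, -23.2, 325.4]
ee_rot: [0.731, -0.682, 0.0, 0.0]
contact_force: [-6.3, 1.3, 5.1]
gripper_width: 9.5
```

Call:
drive_tool --increments '[[-1, [0, -0.0048, -0.0012], 0], [-1, [0, -0.0048, -0.0012], 0]]'

```text
clock: 8.07
position: [642.5, -22.9, 326.6]
ee_rot: [0.731, -0.682, 0.001, -0.001]
contact_force: [-4.3, -0.3, 7.1]
gripper_width: 9.7
```

Call:
drive_tool --increments '[[-1, [0, -0.0048, -0.0011], 0], [-1, [0, -0.0048, -0.0011], 0]]'

```text
clock: 8.32
position: [645.5, -22.8, 327.4]
ee_rot: [0.731, -0.682, 0.001, -0.001]
contact_force: [-4.0, 1.5, 6.8]
gripper_width: 9.6
```

Call:
drive_tool --increments '[[-1, [0, -0.0048, -0.0011], 0], [-1, [0, -0.0048, -0.001], 0]]'

```text
clock: 8.57
position: [648.3, -22.5, 328.0]
ee_rot: [0.731, -0.682, 0.001, -0.001]
contact_force: [-4.9, 1.0, 6.4]
gripper_width: 9.8
```

Call:
drive_tool --increments '[[-1, [0, -0.0048, -0.001], 0], [-1, [0, -0.0048, -0.001], 0]]'

```text
clock: 8.82
position: [651.0, -22.4, 328.6]
ee_rot: [0.731, -0.682, 0.001, -0.001]
contact_force: [-5.1, 0.6, 7.2]
gripper_width: 9.4
```

Call:
drive_tool --increments '[[-1, [0, -0.0048, -0.0009], 0], [-1, [0, -0.0048, -0.0009], 0]]'

```text
clock: 9.07
position: [653.7, -22.2, 329.1]
ee_rot: [0.731, -0.682, 0.001, -0.001]
contact_force: [-4.9, 0.4, 7.5]
gripper_width: 9.7
```

Call:
drive_tool --increments '[[-1, [0, -0.0048, -0.0008], 0], [-1, [0, -0.0048, -0.0008], 0]]'

```text
clock: 9.32
position: [657.2, -22.0, 329.3]
ee_rot: [0.731, -0.682, 0.002, -0.001]
contact_force: [-2.0, 1.3, 5.7]
gripper_width: 9.3
```

Call:
drive_tool --increments '[[-1, [0, -0.0048, -0.0008], 0], [-1, [0, -0.0048, -0.0007], 0]]'

```text
clock: 9.57
position: [660.5, -21.7, 329.8]
ee_rot: [0.731, -0.682, 0.002, -0.002]
contact_force: [-2.9, 0.1, 7.5]
gripper_width: 9.4
```

Call:
drive_tool --increments '[[-1, [0, -0.0048, -0.0007], 0], [-1, [0, -0.0048, -0.0006], 0]]'

```text
clock: 9.82
position: [663.3, -21.5, 330.2]
ee_rot: [0.731, -0.682, 0.002, -0.001]
contact_force: [-3.5, 0.5, 6.6]
gripper_width: 9.5
```

Call:
drive_tool --increments '[[-1, [0, -0.0045, -0.0006], 0], [-1, [0, -0.0045, -0.0006], 0]]'

```text
clock: 10.07
position: [665.9, -21.3, 330.6]
ee_rot: [0.731, -0.682, 0.002, -0.001]
contact_force: [-3.3, 1.5, 5.7]
gripper_width: 9.2
```

Run:
```python
from h import *
a=snap('top','t3.png'); b=snap('scene','s3.png')
cv2.imwrite('pics/c5.png',cv2.resize(a[90:235,250:430],None,fx=4,fy=4,interpolation=cv2.INTER_CUBIC)[:,:,::-1])
cv2.imwrite('pics/c6.png',cv2.resize(b[60:240,130:290],None,fx=3.3,fy=3.3,interpolation=cv2.INTER_CUBIC)[:,:,::-1])
```

```text
(no output)
```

View pics/c5.png

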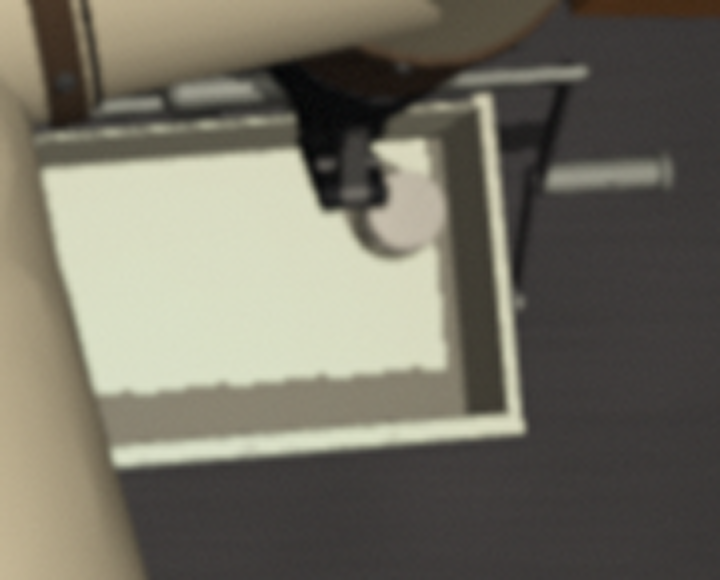

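View pics/c6.png

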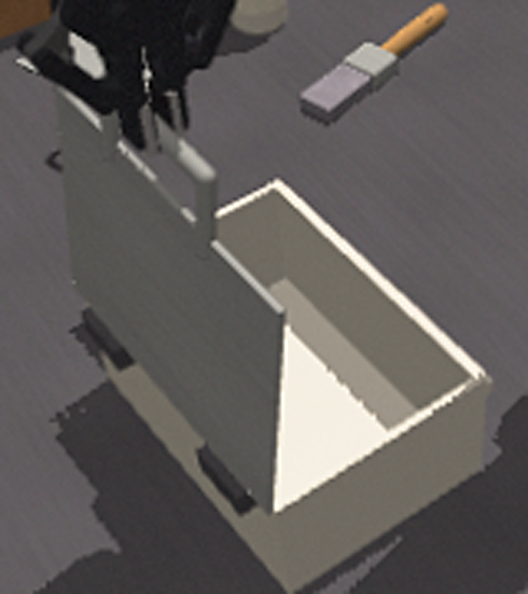

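Call:
drive_tool --increments '[[-1, [0, -0.004, -0.0005], 0], [-1, [0, -0.004, -0.0005], 0]]'

```text
clock: 10.42
position: [668.4, -21.2, 331.0]
ee_rot: [0.731, -0.682, 0.002, -0.002]
contact_force: [-1.9, 0.9, 6.4]
gripper_width: 9.6
```

Call:
drive_tool --increments '[[-1, [0, -0.004, -0.0004], 0], [-1, [0, -0.004, -0.0004], 0]]'

```text
clock: 10.68
position: [669.5, -21.1, 331.0]
ee_rot: [0.731, -0.682, 0.001, -0.0]
contact_force: [-6.9, 1.0, 8.5]
gripper_width: 9.4
```

Call:
drive_tool --increments '[[-1, [0, -0.004, -0.0003], 0], [-1, [0, 0, 0], 0]]'

```text
clock: 10.92
position: [670.0, -21.1, 331.1]
ee_rot: [0.731, -0.682, 0.0, 0.001]
contact_force: [-8.9, 0.5, 7.7]
gripper_width: 9.6
```

Call:
drive_tool --increments '[[-1, [0, -0.003, -0.0002], 0], [-1, [0, 0, 0], 0]]'

```text
clock: 11.18
position: [670.3, -21.0, 331.1]
ee_rot: [0.731, -0.682, -0.0, 0.001]
contact_force: [-10.0, 1.1, 8.9]
gripper_width: 9.5
```

Call:
drive_tool --increments '[[-1, [0, 0.003, 0], 0], [-1, [0, 0.003, 0], 0], [-1, [0, 0.002, 0], 0], [-1, [0, 0, 0], 0]]'

```text
clock: 11.68
position: [669.6, -21.1, 331.1]
ee_rot: [0.731, -0.682, 0.001, -0.001]
contact_force: [-5.4, 0.8, 6.4]
gripper_width: 9.9
```

Call:
drive_tool --increments '[[-0.4, [0, 0, 0], 0], [-0.4, [0, 0, 0], 0], [-0.4, [0, 0, 0], 0], [-0.4, [0, 0, 0], 0]]'

```text
clock: 12.18
position: [669.8, -21.0, 328.1]
ee_rot: [0.731, -0.682, -0.0, -0.0]
contact_force: [0.1, -0.2, -0.3]
gripper_width: 25.6
```

Run:
```python
from h import *
s,p,R=st(); print(p,W2B(p),s['contact_force'],s['gripper_width'],s['joints'])
a=snap('top','t4.png')
cv2.imwrite('pics/c7.png',cv2.resize(a[90:235,250:430],None,fx=4,fy=4,interpolation=cv2.INTER_CUBIC)[:,:,::-1])
```

```text
[669.82520953 -20.97447089 328.14862257] [ 66.02465112   1.00489283 328.14862257] [ 0.14249842 -0.23576076 -0.29996004] 25.584995573296826 [ 2.09458494e-01  4.25814787e-01  2.82596211e-01 -2.47556624e-05
 -1.42756430e+00 -1.40506620e-01]
```

View pics/c7.png

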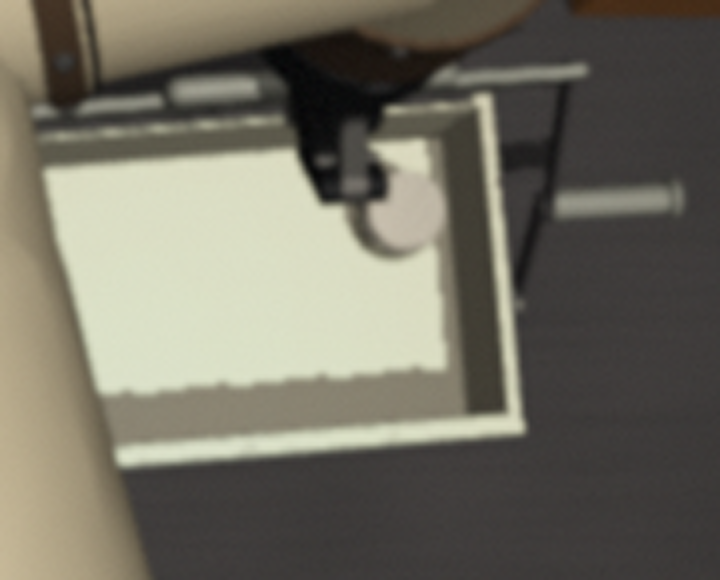

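Run:
```python
from h import *
s,p,R=st()
up=np.array([669.8,-21,388.])
print(plan(up,R,np.array([453.2,315.5,200]),0,0.4,10,3))
```

```text
[[0.4, [-0.117, 0.064, 0.063], 0.0], [0.4, [-0.117, 0.065, 0.062], 0.0], [0.4, [-0.117, 0.064, 0.063], 0.0], [0.4, [-0.116, 0.064, 0.063], 0.0], [0.4, [-0.117, 0.064, 0.062], 0.0], [0.4, [-0.117, 0.065, 0.063], 0.0], [0.4, [-0.117, 0.064, 0.063], 0.0], [0.4, [-0.117, 0.064, 0.062], 0.0], [0.4, [-0.117, 0.065, 0.063], 0.0], [0.4, [-0.117, 0.064, 0.063], 0.0]]
```

Call:
drive_tool --increments '[[-0.4, [0, 0, -0.08], 0], [-0.4, [0, 0, -0.12], 0], [-0.4, [0, 0, 0], 0]]'

```text
clock: 12.6
position: [670.6, -21.2, 392.4]
ee_rot: [0.731, -0.682, 0.003, -0.003]
contact_force: [-0.6, -0.8, 0.0]
gripper_width: 25.6
```

Call:
drive_tool --increments '[[-0.4, [-0.117, 0.064, 0], 0], [-0.4, [-0.117, 0.065, 0], 0], [-0.4, [-0.117, 0.064, 0], 0], [0.4, [-0.116, 0.064, 0.09], 0], [0.4, [-0.117, 0.064, 0.09], 0], [0.4, [-0.117, 0.065, 0.09], 0], [0.4, [-0.117, 0.064, 0.09], 0], [0.4, [-0.117, 0.064, 0.09], 0], [0.4, [-0.117, 0.065, 0.09], 0], [0.4, [-0.117, 0.064, 0.08], 0], [0.4, [0, 0, 0], 0]]'

```text
clock: 13.98
position: [450.6, 316.2, 199.6]
ee_rot: [0.732, -0.681, -0.0, 0.003]
contact_force: [0.4, -0.5, 0.0]
gripper_width: 59.8
```

Run:
```python
from h import *
s,p,R=st(); c=calibration('wrist'); im=snap('wrist','w5.png'); pickle.dump(c,open('w5.pkl','wb'))
print(p,s['joints'].round(2)); print(proj(c,[453.2,315.5,75]),proj(c,[453.2,315.5,0]))
b=snap('scene','s5.png')
```

```text
[450.57246684 316.15455562 199.64343426] [ 0.91  0.3  -0.24 -0.   -1.04 -0.83]
[253.60172821 187.16789132] [254.34483692 165.12654758]
```

View pics/w5.png

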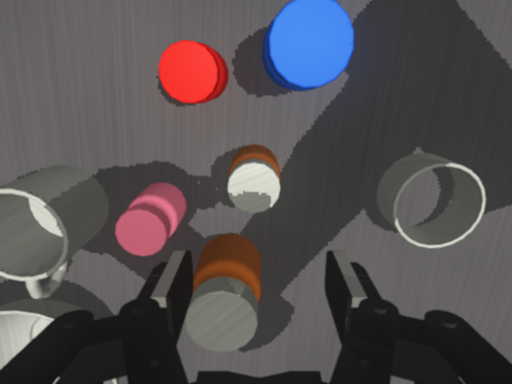

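View pics/s5.png

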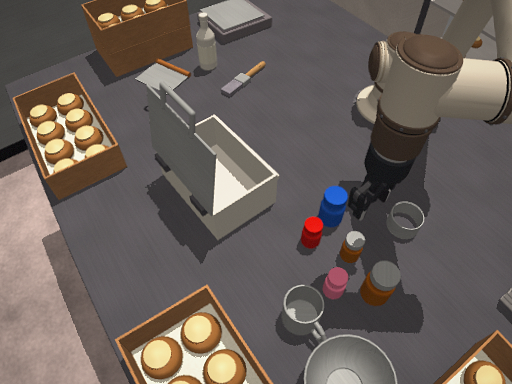

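Call:
drive_tool --increments '[[0.4, [0.002, -0.0085, 0.12], 0], [0.4, [0, 0, 0.14], 0], [0.4, [0, 0, 0.14], 0], [0.4, [0, 0, 0.08], 0], [0.4, [0, 0, 0.036], 0], [0.4, [0, 0, 0], 0]]'

```text
clock: 14.82
position: [456.2, 314.8, 47.9]
ee_rot: [0.731, -0.683, 0.0, -0.0]
contact_force: [-0.8, 0.0, 0.4]
gripper_width: 59.5
```

Call:
drive_tool --increments '[[-1, [0, 0, 0], 0], [-1, [0, 0, 0], 0], [-1, [0, 0, 0], 0], [-1, [0, 0, 0], 0]]'

```text
clock: 15.32
position: [456.2, 315.6, 49.6]
ee_rot: [0.731, -0.682, 0.0, -0.001]
contact_force: [-1.4, -1.1, 6.7]
gripper_width: 42.0
```

Run:
```python
from h import *
s,p,R=st(); print(p)
a=p+[0,0,165.]; t=B(-30,62,a[2]); print(t)
print(plan(a,R,t,0,-1,8,3))
```

```text
[456.21002982 315.59480286  49.6235447 ]
[570.0961273   33.75437779 214.6235447 ]
[[-1, [0.12, -0.039, -0.0], 0.0], [-1, [0.121, -0.039, -0.0], 0.0], [-1, [0.12, -0.04, -0.0], 0.0], [-1, [0.121, -0.039, -0.0], 0.0], [-1, [0.12, -0.039, -0.0], 0.0], [-1, [0.121, -0.039, -0.001], 0.0], [-1, [0.12, -0.039, 0.0], 0.0], [-1, [0.121, -0.039, 0.0], 0.0]]
```

Call:
drive_tool --increments '[[-1, [0, 0, -0.07], 0], [-1, [0, 0, -0.16], 0], [-1, [0, 0, -0.16], 0], [-1, [0, 0, -0.16], 0], [-1, [0, 0, 0], 0]]'

```text
clock: 15.95
position: [457.1, 316.9, 217.7]
ee_rot: [0.731, -0.682, -0.0, -0.006]
contact_force: [0.1, 0.7, -2.6]
gripper_width: 42.7
```

Call:
drive_tool --increments '[[-1, [0.06, -0.02, 0], 0], [-1, [0.12, -0.039, 0], 0], [-1, [0.12, -0.04, 0], 0], [-1, [0.13, -0.04, 0], 0], [-1, [0.13, -0.04, 0], 0], [-1, [0.13, -0.04, 0], 0], [-1, [0.13, -0.04, 0], 0], [-1, [0.11, -0.035, 0], 0], [-1, [0.035, -0.019, 0], 0], [-1, [0, 0, 0], 0]]'

```text
clock: 17.2
position: [568.7, 31.9, 211.3]
ee_rot: [0.73, -0.683, -0.001, 0.001]
contact_force: [-0.4, 0.4, -1.7]
gripper_width: 41.9
```

Run:
```python
from h import *
s,p,R=st(); print(p,W2B(p),s['contact_force'],s['joints'].round(2)); snap('scene','s6.png');snap('wrist','w6.png')
```

```text
[568.6645019   31.92307752 211.29517353] [-31.54581765  60.26401044 211.29517353] [-0.42669671  0.4298459  -1.65084852] [ 0.34  0.32 -0.18 -0.   -1.08 -0.27]
```

View pics/s6.png

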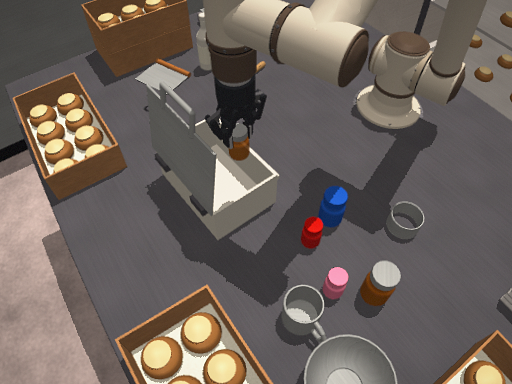

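View pics/w6.png

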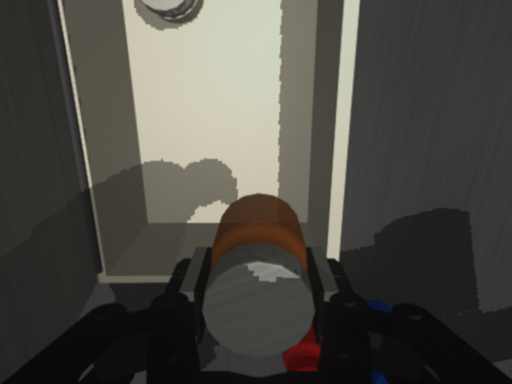

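Call:
drive_tool --increments '[[-1, [0, 0, 0.1], 0], [-1, [0, 0, 0.14], 0], [-1, [0, 0, 0.14], 0], [-1, [0, 0, 0.08], 0], [-1, [0, 0, 0.03], 0], [-1, [0, 0, 0.01], 0], [-1, [0, 0, 0], 0]]'

```text
clock: 18.18
position: [572.4, 34.7, 63.9]
ee_rot: [0.732, -0.681, 0.002, -0.003]
contact_force: [5.9, 0.7, -2.3]
gripper_width: 41.9
```

Call:
drive_tool --increments '[[-1, [0, 0, 0.005], 0], [-1, [0, 0, 0], 0]]'

```text
clock: 18.42
position: [572.7, 34.6, 63.0]
ee_rot: [0.732, -0.681, 0.003, -0.004]
contact_force: [6.6, -0.1, -1.3]
gripper_width: 41.7
```

Run:
```python
from h import *
s,p,R=st(); print(p,W2B(p),s['contact_force'],s['wrist_torque']); snap('top','t7.png');snap('wrist','w7.png')
```

```text
[572.73135107  34.59653233  63.00905715] [-27.31631022  62.67189119  63.00905715] [ 6.59204396 -0.09605062 -1.33428407] [-0.03493233 -1.41415038 -0.00271125]
```

View pics/w7.png

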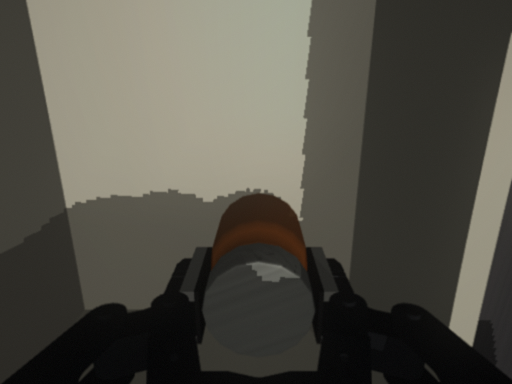

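View pics/t7.png

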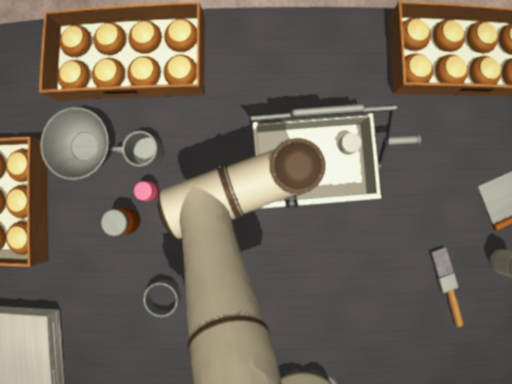

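Call:
drive_tool --increments '[[-1, [0, 0, -0.05], 0], [-1, [0, 0, -0.05], 0], [-1, [0, -0.035, 0], 0], [-1, [0, -0.035, 0], 0], [-1, [0, 0, 0], 0]]'

```text
clock: 19.15
position: [590.8, 34.3, 90.4]
ee_rot: [0.731, -0.682, -0.0, 0.0]
contact_force: [0.1, 0.3, -2.3]
gripper_width: 41.8
```

Call:
drive_tool --increments '[[-1, [0, 0, 0.05], 0], [-1, [0, 0, 0.05], 0], [-1, [0, 0, 0.01], 0], [-1, [0, 0, 0.005], 0], [-1, [0, 0, 0], 0]]'

```text
clock: 19.77
position: [590.4, 34.3, 56.9]
ee_rot: [0.731, -0.682, 0.0, -0.0]
contact_force: [0.3, -0.9, -1.7]
gripper_width: 41.8
```

Call:
drive_tool --increments '[[-1, [0, 0, 0.004], 0], [-1, [0, 0, 0.004], 0], [-1, [0, 0, 0], 0]]'

```text
clock: 20.15
position: [590.5, 34.4, 55.7]
ee_rot: [0.731, -0.682, 0.0, -0.0]
contact_force: [-2.1, 0.4, 4.6]
gripper_width: 42.1
```

Call:
drive_tool --increments '[[0.25, [0, 0, 0], 0], [0.25, [0, 0, 0], 0], [0.25, [0, 0, 0], 0], [0.25, [0, 0, -0.02], 0], [0.25, [0, 0, -0.06], 0], [0.25, [0, 0, -0.15], 0], [0.25, [0, 0, -0.2], 0], [0.25, [0, 0, -0.2], 0], [0.25, [0, 0, 0], 0]]'

```text
clock: 21.28
position: [592.6, 34.6, 250.1]
ee_rot: [0.731, -0.682, 0.004, -0.005]
contact_force: [-0.1, 0.2, -0.3]
gripper_width: 53.4
```

Run:
```python
from h import *
s,p,R=st(); print(p,W2B(p),s['contact_force'],s['gripper_width'],R[:,1]); snap('wrist','w8.png')
```

```text
[592.62424862  34.55333326 250.14560424] [ -7.46690227  61.35650408 250.14560424] [-0.12226133  0.15974545 -0.33153702] 53.386004134659814 [-0.99749936 -0.06954406 -0.01259572]
```

View pics/w8.png

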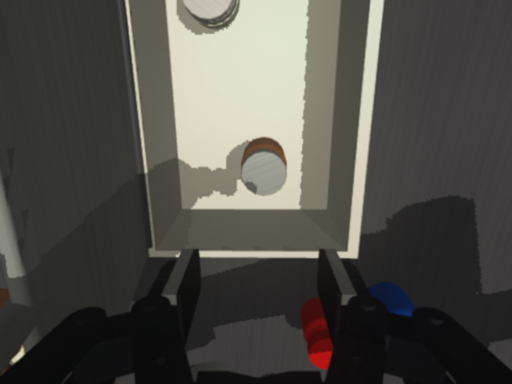

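Run:
```python
from h import *
t=lambda X,Y,z:W2B(atz(T,*crop(X,Y,4,250,90),z)).round(1)
print('peg tip',t(682,198,160),'root',t(555,206,160),'foot',t(520,303,90),'mid',t(640,201,160))
print('lidpin?',t(566,88,240), 'taut-era peg tip',t(668,172,160))
# geometry
foot=np.array([-20,90]);
for zf in (81,90,99):
    for X in (160,):
        print(zf,-20+np.sqrt(79**2-(160-zf)**2))
```

```text
peg tip [  21.5 -214.2  160. ] root [  21.7 -146.4  160. ] foot [ -22.7 -142.    90. ] mid [  21.4 -191.6  160. ]
lidpin? [  68. -134.  240.] taut-era peg tip [  35.4 -208.   160. ]
81 -20.0
90 16.61966684720111
99 30.19960159204453
```

Run:
```python
from h import *
s,p,R=st(); R=Ro.from_quat([.731,-.6822,0,0]).as_matrix()
t=B(-38,-193,230); print(t)
print(plan(p,R,t,0,-1,6,3))
```

```text
[ 578.42136687 -221.23521099  230.        ]
[[-1, [0.141, 0.017, 0.009], 0.0], [-1, [0.141, 0.017, 0.01], 0.0], [-1, [0.142, 0.016, 0.009], 0.0], [-1, [0.141, 0.017, 0.009], 0.0], [-1, [0.141, 0.017, 0.01], 0.0], [-1, [0.141, 0.017, 0.009], 0.0]]
```

Call:
drive_tool --increments '[[-1, [0.12, 0.017, 0.009], 0], [-1, [0.141, 0.017, 0.01], 0], [-1, [0.142, 0.016, 0.009], 0], [-1, [0.141, 0.017, 0.009], 0], [-1, [0.141, 0.017, 0.01], 0], [-1, [0.141, 0.017, 0.009], 0], [-1, [0.021, 0, 0], 0], [-1, [0, 0, 0], 0]]'

```text
clock: 22.32
position: [577.0, -221.4, 225.5]
ee_rot: [0.731, -0.683, -0.001, 0.0]
contact_force: [-1.2, 0.1, -0.3]
gripper_width: -0.0
```

Run:
```python
from h import *
s,p,R=st(); c=calibration('wrist');print(p,W2B(p),s['contact_force'],s['gripper_width']); snap('wrist','w9.png');a=snap('top','t9.png')
for q in [(21.5,-210,160),(21.5,-145,160),(-22,-140,92)]: print(proj(c,B(*q)),proj(T,B(*q)))
cv2.imwrite('pics/c9.png',cv2.resize(a[90:235,250:430],None,fx=4,fy=4,interpolation=cv2.INTER_CUBIC)[:,:,::-1])
```

```text
[ 577.02985302 -221.39390778  225.49887547] [ -39.39881466 -193.06937578  225.49887547] [-1.23184484  0.14931718 -0.28000158] -0.00623673528635416
[155.67825281 189.28501969] [418.17861887 139.24287944]
[164.38322501 283.59412918] [387.72490739 141.26169161]
[236.78006727 244.04077185] [378.93626881 165.06588715]
```

View pics/w9.png

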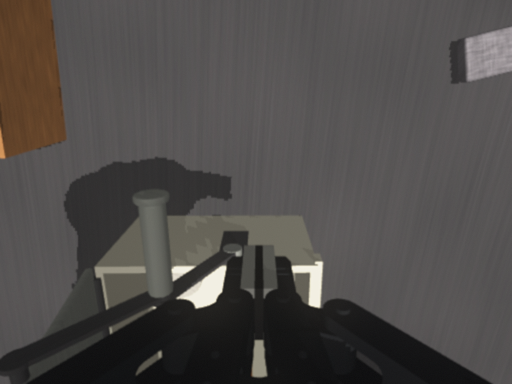

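View pics/c9.png

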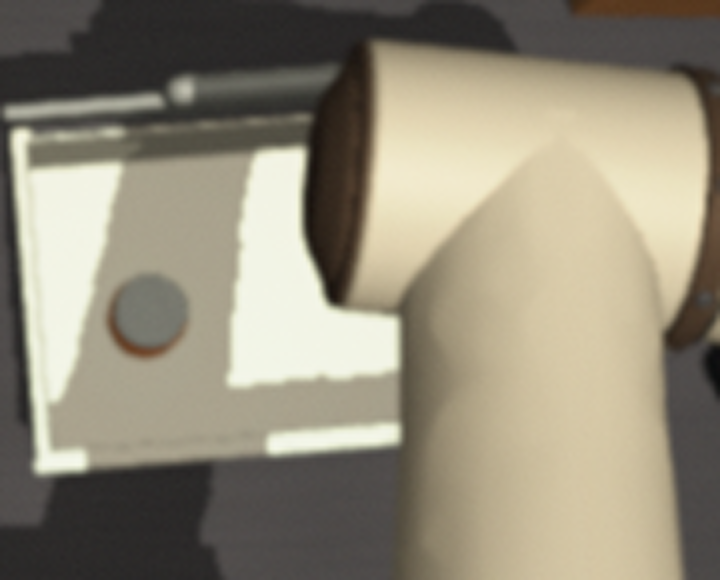

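Run:
```python
from h import *
s,p,R=st(); print(s['joints'].round(3)); snap('scene','s9.png')
```

```text
[-0.103  0.384 -0.034 -0.    -1.153  0.173]
```

View pics/s9.png

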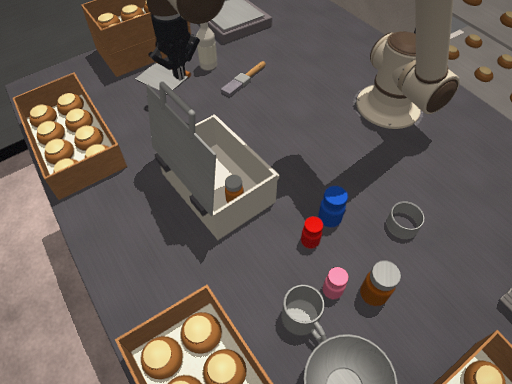

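Run:
```python
from h import *
for z in (350,400,450,500,550,600):
    C,r=ray(T,*crop(340,175,4,250,90)); P=C+r*(z-C[2])/r[2]; print(z,P.round(),W2B(P).round(),proj(S,P).round())
print(proj(S,[577,-221,225]),proj(S,[577,-221,400]))
im=cv2.imread('pics/s9.png'); cv2.imwrite('pics/c10.png',cv2.resize(im[0:140,130:290],None,fx=4,fy=4,interpolation=cv2.INTER_CUBIC))
```

```text
350 [623. -30. 350.] [ 19.  -5. 350.] [193.  79.]
400 [616. -22. 400.] [ 12.   3. 400.] [195.  58.]
450 [608. -15. 450.] [  5.  11. 450.] [198.  34.]
500 [601.  -7. 500.] [ -2.  19. 500.] [201.   7.]
550 [593.   1. 550.] [ -9.  28. 550.] [204. -23.]
600 [586.   9. 600.] [-16.  36. 600.] [208. -57.]
[178.7938062   74.61009371] [166.55595686   7.68806202]
```

View pics/c10.png

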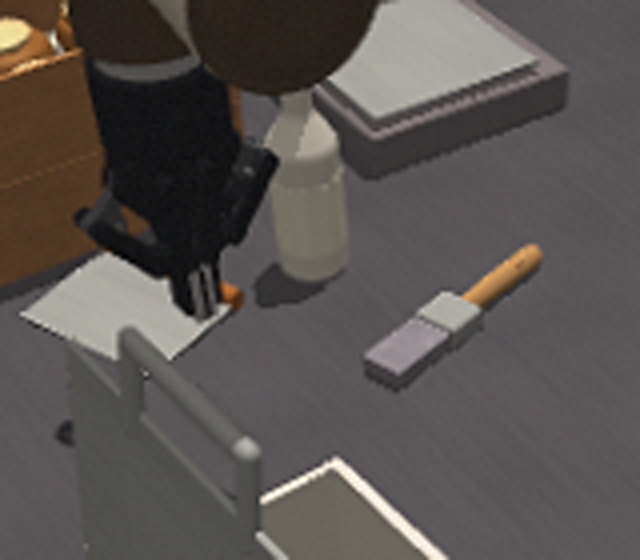

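Call:
drive_tool --increments '[[-1, [0, 0, 0.1], 0], [-1, [0, 0, 0.13], 0], [-1, [0, 0, 0.075], 0], [-1, [0, -0.05, 0], 0], [-1, [0, -0.03, 0], 0], [-1, [0, 0, 0], 0]]'

```text
clock: 23.22
position: [603.3, -219.4, 136.4]
ee_rot: [0.731, -0.682, 0.001, -0.001]
contact_force: [-1.2, -0.5, -0.0]
gripper_width: 0.0
```

Call:
drive_tool --increments '[[-1, [0, -0.017, 0.003], 0], [-1, [0, -0.017, 0.003], 0], [-1, [0, -0.017, 0], 0]]'

```text
clock: 23.6
position: [616.9, -218.8, 133.5]
ee_rot: [0.731, -0.682, 0.0, -0.0]
contact_force: [-1.2, 0.1, 2.4]
gripper_width: -0.0
```

Call:
drive_tool --increments '[[-1, [0, -0.014, 0], 0], [-1, [0, -0.014, 0], 0], [-1, [0, -0.014, 0], 0]]'

```text
clock: 23.98
position: [629.2, -217.8, 133.1]
ee_rot: [0.731, -0.682, -0.0, 0.0]
contact_force: [-1.2, 0.9, 0.7]
gripper_width: -0.1
```

Run:
```python
from h import *
s,p,R=st(); print(W2B(p)); snap('wrist','w11.png')
```

```text
[  12.93325108 -192.78846174  133.05671617]
```

View pics/w11.png

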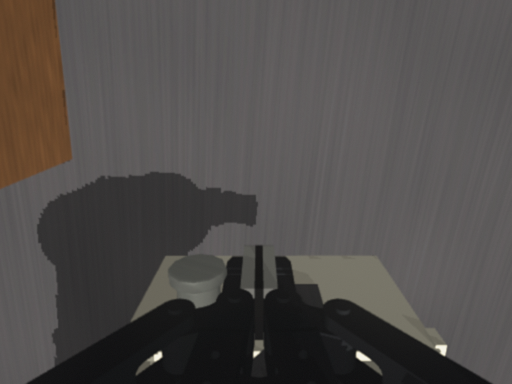

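Call:
drive_tool --increments '[[-1, [0, -0.014, 0], 0], [-1, [0, -0.014, 0], 0], [-1, [0, -0.014, 0], 0]]'

```text
clock: 24.4
position: [635.1, -216.9, 128.9]
ee_rot: [0.73, -0.683, -0.008, 0.005]
contact_force: [-11.6, -2.8, -7.4]
gripper_width: 0.0
```

Run:
```python
from h import *
s,p,R=st(); print(W2B(p)); snap('wrist','w12.png')
```

```text
[  18.86700876 -192.29704318  128.89860581]
```

View pics/w12.png

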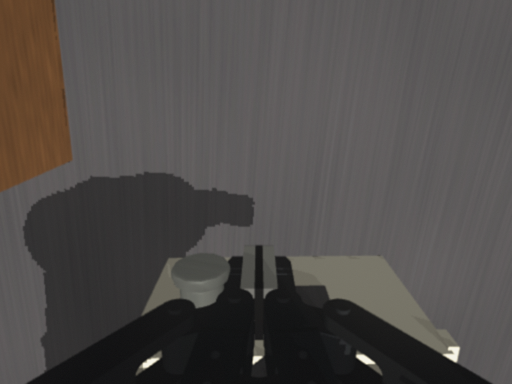

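Call:
drive_tool --increments '[[-1, [0, -0.002, 0.01], 0], [-1, [0, -0.002, 0.01], 0]]'

```text
clock: 24.7
position: [638.6, -216.7, 124.4]
ee_rot: [0.731, -0.683, -0.005, 0.003]
contact_force: [-7.0, 0.6, 0.3]
gripper_width: 0.1
```

Call:
drive_tool --increments '[[-1, [0, -0.012, 0.009], 0], [-1, [0, -0.012, 0.009], 0], [-1, [0, -0.012, 0.01], 0]]'

```text
clock: 25.08
position: [645.8, -215.8, 115.1]
ee_rot: [0.73, -0.683, -0.009, 0.006]
contact_force: [-16.5, -0.2, 1.0]
gripper_width: 0.1
```

Run:
```python
from h import *
s,p,R=st(); print(W2B(p),s['contact_force']); snap('wrist','w13.png'); b=snap('scene','s13.png')
cv2.imwrite('pics/c13.png',cv2.resize(b[0:200,110:290],None,fx=3,fy=3,interpolation=cv2.INTER_CUBIC)[:,:,::-1])
```

```text
[  29.62473632 -191.92124973  115.13808565] [-16.51399526  -0.19278047   0.97815007]
```

View pics/w13.png

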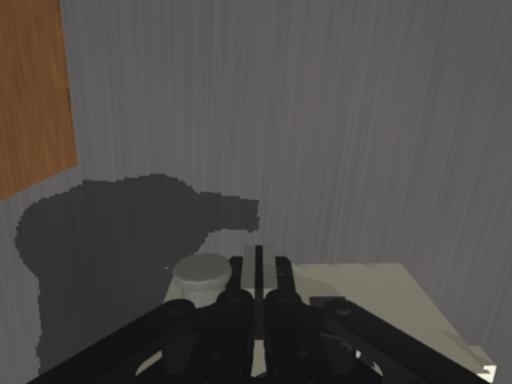

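View pics/c13.png

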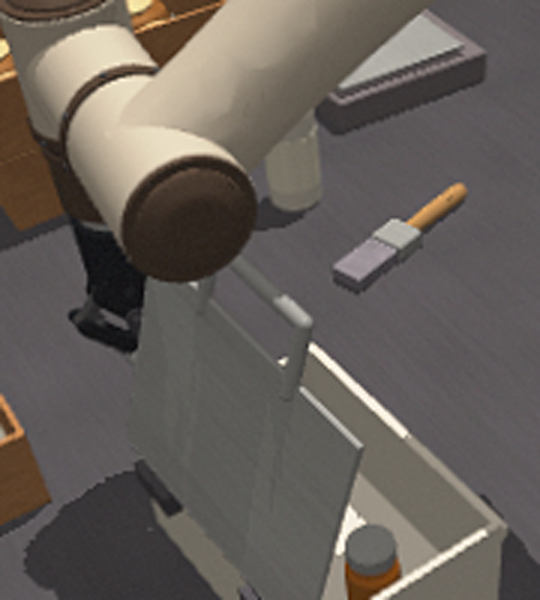

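Run:
```python
from h import *
s,p,R=st(); print(p,s['joints'].round(4),s['joint_efforts'].round(2),s['wrist_torque'])
# circle of cap from s13: fit in scene px; triangulate with earlier top t9? 
C,r=ray(S,*crop(190,220,3,110,0)); r/=np.linalg.norm(r)
f=192/np.tan(np.radians(S['fovy'])/2)
for y in (-40,-20,0,20,40):
    k=(y-C[1])/r[1]; P=C+k*r; d=(S['R']@P+S['t'])[2]; print(y,P.round(),'r=',22*d/f)
im=snap('top','t13.png'); cv2.imwrite('pics/c14.png',cv2.resize(im[60:235,240:430],None,fx=4,fy=4,interpolation=cv2.INTER_CUBIC)[:,:,::-1])
```

```text
[ 646.05081202 -215.91260207  114.55283826] [-0.0864  0.5892  0.0158 -0.0019 -1.0177  0.154 ] [ 3.550e+00 -4.884e+01  2.437e+01  4.740e+00  3.430e+00 -3.000e-02] [-0.32374593  3.47237364  0.06620729]
-40 [656. -40. 373.] r= 39.99820689828716
-20 [664. -20. 389.] r= 38.62356633883626
0 [671.   0. 404.] r= 37.24892577938536
20 [678.  20. 419.] r= 35.87428521993447
40 [685.  40. 434.] r= 34.49964466048358
```

View pics/c14.png

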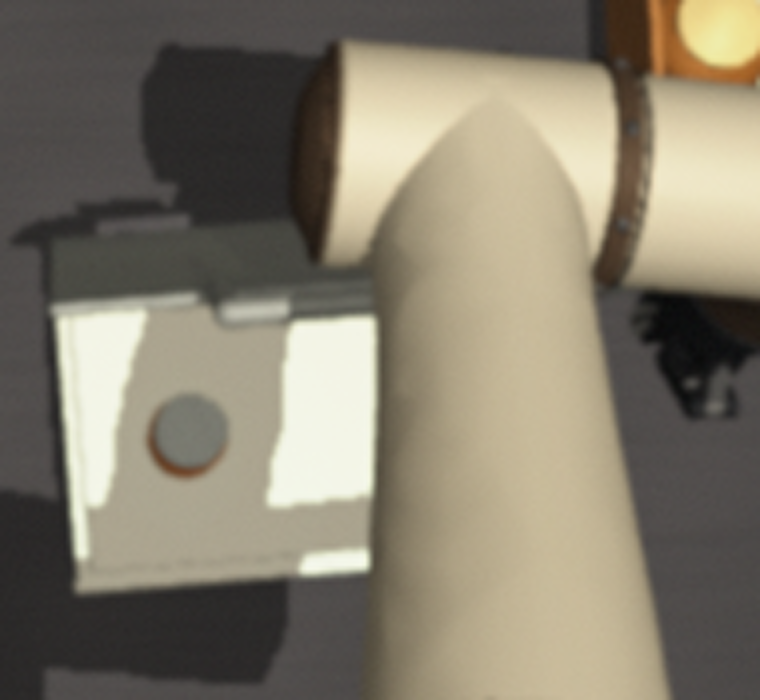

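```bash
cat >> h.py <<'E'
from scipy.optimize import least_squares
def theta_from(c,u,v):
    C,r=ray(c,u,v); b=W2B(C); rb=np.array([r@bx,r@by,r[2]])
    def f(q):
        th,k=q; P=b+rb*k*1000
        return [P[0]-(90-222*np.cos(th+.027)),P[2]-(110+222*np.sin(th+.027))]
    return least_squares(f,[1.3,.7]).x[0]
E
python3 - <<'E'
from h import *
print('now',theta_from(T,*crop(255,312,4,240,60)),'t9',theta_from(T,*crop(250,84,4,250,90)),theta_from(T,*crop(185,90,4,250,90)))
# scene: bar left end top
print(theta_from(S,*crop(300,318,3,110,0)))
E
```

```text
now 1.220472721351289 t9 1.4174751022366032 1.414866099770911
1.217684822914911
```

Call:
drive_tool --increments '[[-1, [0, 0.06, 0], 0], [-1, [0, 0.05, 0], 0], [-1, [0, 0.05, -0.1], 0], [-1, [0, 0.0, -0.2], 0], [-1, [0, 0, -0.2], 0], [-1, [0, 0, 0], 0]]'

```text
clock: 25.98
position: [609.2, -220.1, 276.2]
ee_rot: [0.731, -0.682, 0.007, -0.004]
contact_force: [0.1, -0.3, -0.7]
gripper_width: -0.1
```

Run:
```python
from h import *
s,p,R=st(); print(p,W2B(p),s['contact_force']); snap('wrist','w15.png'); b=snap('scene','s15.png');a=snap('top','t15.png')
cv2.imwrite('pics/c15.png',cv2.resize(b[60:240,110:290],None,fx=3.3,fy=3.3,interpolation=cv2.INTER_CUBIC)[:,:,::-1])
cv2.imwrite('pics/c16.png',cv2.resize(a[60:235,240:430],None,fx=4,fy=4,interpolation=cv2.INTER_CUBIC)[:,:,::-1])
```

```text
[ 609.16899099 -220.11272143  276.20006996] [  -7.24353523 -193.84631335  276.20006996] [ 0.14713084 -0.34725214 -0.70149049]
```

View pics/c15.png

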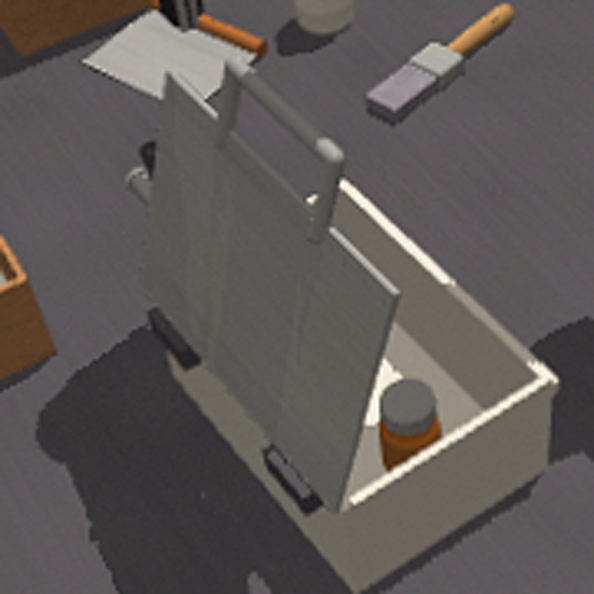

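View pics/w15.png

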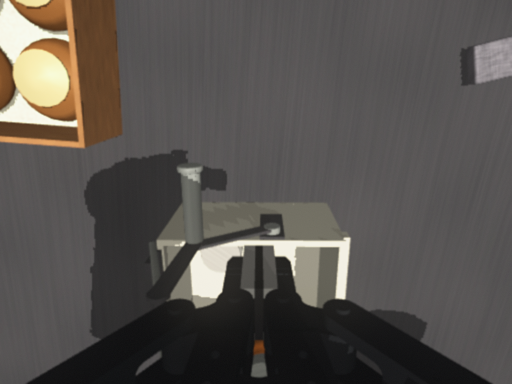

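View pics/c16.png

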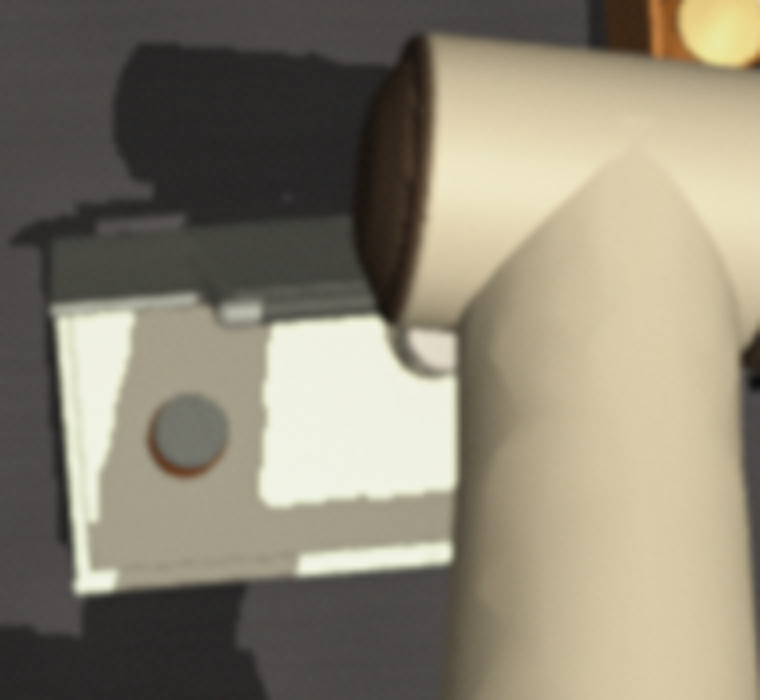

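Call:
drive_tool --increments '[[-0.15, [0, 0, -0.2], 0], [-0.15, [-0.1, -0.02, -0.165], 0], [-0.15, [-0.18, -0.02, 0], 0], [-0.15, [-0.18, -0.02, 0], 0], [-0.15, [-0.14, -0.02, 0], 0], [-0.15, [-0.046, -0.008, 0], 0], [-0.15, [0, 0, 0], 0]]'

```text
clock: 27.0
position: [618.9, -23.6, 376.8]
ee_rot: [0.732, -0.682, -0.001, 0.001]
contact_force: [0.2, -0.5, -0.2]
gripper_width: 36.2
```

Run:
```python
from h import *
s,p,R=st(); c=calibration('wrist');print(p,W2B(p),s['contact_force'],s['gripper_width']); snap('wrist','w17.png')
for th in (1.2,1.22,1.24):
  for y in (-55,55): print(th,y,proj(c,B(90-222*np.cos(th+.027),y,110+222*np.sin(th+.027))).round(1))
```

```text
[618.92015364 -23.6378394  376.81354806] [ 15.05347395   1.60267699 376.81354806] [ 0.18720583 -0.49577265 -0.22268335] 36.207362876489114
1.2 -55 [257.2 124.3]
1.2 55 [256.4 297.7]
1.22 -55 [249.5 124.6]
1.22 55 [249.8 299.1]
1.24 -55 [241.5 124.9]
1.24 55 [243.1 300.4]
```

View pics/w17.png

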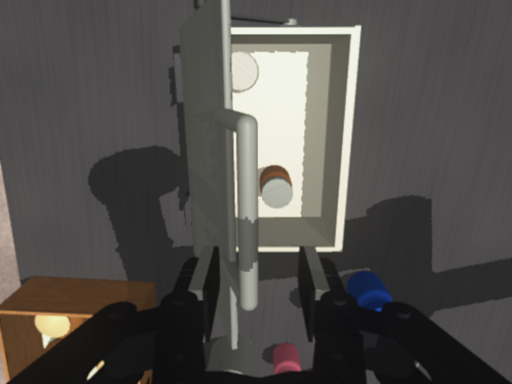

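Call:
drive_tool --increments '[[-0.15, [0, -0.018, 0], 0], [-0.15, [0, 0, 0.1], 0], [-0.15, [0, 0, 0.09], 0], [-0.15, [0, 0, 0.02], 0], [-0.15, [0, 0, 0], 0]]'

```text
clock: 27.68
position: [624.6, -24.7, 315.7]
ee_rot: [0.731, -0.683, 0.0, 0.0]
contact_force: [0.2, -0.4, 1.4]
gripper_width: 36.2
```

Call:
drive_tool --increments '[[-1, [0, 0, 0], 0], [-1, [0, 0, 0], 0], [-1, [0, 0, 0], 0], [-1, [0, 0, 0], 0]]'

```text
clock: 28.18
position: [624.7, -24.0, 316.8]
ee_rot: [0.731, -0.682, 0.001, -0.001]
contact_force: [-0.3, -1.1, 5.4]
gripper_width: 9.9
```

Run:
```python
import numpy as np
t=np.linspace(1.225,0,26)+.027
x=90-222*np.cos(t); z=110+222*np.sin(t)
for i in range(25): print((t[i+1]-.027).round(3), x[i+1].round(1),z[i+1].round(1), (-(x[i+1]-x[i])/300).round(4),(-(z[i+1]-z[i])/300).round(4))
```

```text
1.176 10.2 317.2 0.0341 0.0122
1.127 0.1 313.0 0.0335 0.0139
1.078 -9.7 308.3 0.0328 0.0155
1.029 -19.3 303.2 0.032 0.0171
0.98 -28.6 297.6 0.0311 0.0186
0.931 -37.7 291.6 0.0302 0.0201
0.882 -46.4 285.1 0.0291 0.0216
0.833 -54.8 278.2 0.028 0.023
0.784 -62.9 270.9 0.0269 0.0243
0.735 -70.6 263.3 0.0257 0.0256
0.686 -77.9 255.2 0.0244 0.0268
0.637 -84.8 246.8 0.023 0.028
0.588 -91.3 238.1 0.0216 0.0291
0.539 -97.4 229.0 0.0202 0.0301
0.49 -103.0 219.7 0.0187 0.0311
0.441 -108.1 210.1 0.0171 0.0319
0.392 -112.8 200.3 0.0156 0.0327
0.343 -117.0 190.3 0.0139 0.0335
0.294 -120.7 180.0 0.0123 0.0341
0.245 -123.8 169.6 0.0106 0.0347
0.196 -126.5 159.1 0.0089 0.0352
0.147 -128.6 148.4 0.0071 0.0355
0.098 -130.3 137.7 0.0054 0.0359
0.049 -131.4 126.9 0.0036 0.0361
0.0 -131.9 116.0 0.0019 0.0362
```

Call:
drive_tool --increments '[[-1, [0, 0.0341, 0.0122], 0], [-1, [0, 0.0335, 0.0139], 0], [-1, [0, 0.0328, 0.0155], 0], [-1, [0, 0.032, 0.0171], 0]]'

```text
clock: 28.68
position: [584.2, -26.8, 297.5]
ee_rot: [0.731, -0.682, 0.0, -0.0]
contact_force: [1.5, -2.1, 1.1]
gripper_width: 9.6
```

Low forces. Continue.

Call:
drive_tool --increments '[[-1, [0, 0.0311, 0.0186], 0], [-1, [0, 0.0302, 0.0201], 0], [-1, [0, 0.0291, 0.0216], 0], [-1, [0, 0.028, 0.023], 0]]'

```text
clock: 29.18
position: [548.1, -29.3, 272.2]
ee_rot: [0.731, -0.682, -0.0, 0.001]
contact_force: [-0.0, -3.1, 4.0]
gripper_width: 9.6
```

Call:
drive_tool --increments '[[-1, [0, 0.0269, 0.0243], 0], [-1, [0, 0.0257, 0.0256], 0], [-1, [0, 0.0244, 0.0268], 0], [-1, [0, 0.023, 0.028], 0]]'

```text
clock: 29.68
position: [518.7, -31.3, 240.7]
ee_rot: [0.731, -0.682, 0.0, 0.0]
contact_force: [1.9, -5.0, -1.4]
gripper_width: 9.7
```

Call:
drive_tool --increments '[[-1, [0.001, 0.0216, 0.0291], 0], [-1, [0.001, 0.0202, 0.0301], 0], [-1, [0.001, 0.0187, 0.0311], 0], [-1, [0.001, 0.0171, 0.0319], 0]]'

```text
clock: 30.18
position: [496.1, -33.0, 203.8]
ee_rot: [0.731, -0.682, -0.0, -0.001]
contact_force: [3.3, 1.9, 0.5]
gripper_width: 9.9
```

Call:
drive_tool --increments '[[-1, [0, 0.0154, 0.0327], 0], [-1, [0, 0.0137, 0.0335], 0], [-1, [0, 0.0121, 0.0341], 0], [-1, [0, 0.0104, 0.0347], 0]]'

```text
clock: 30.68
position: [481.1, -34.1, 163.6]
ee_rot: [0.731, -0.682, 0.0, -0.001]
contact_force: [1.5, 5.3, 1.4]
gripper_width: 9.9
```

Call:
drive_tool --increments '[[-1, [-0.0005, 0.0045, 0.0176], 0], [-1, [-0.0005, 0.0044, 0.0176], 0], [-1, [-0.0005, 0.0036, 0.0178], 0], [-1, [0, 0.0035, 0.0178], 0], [-1, [0, 0.0027, 0.018], 0], [-1, [0, 0.0027, 0.018], 0]]'

```text
clock: 31.42
position: [475.1, -34.5, 132.1]
ee_rot: [0.731, -0.682, 0.001, -0.001]
contact_force: [3.4, 4.7, 0.9]
gripper_width: 10.0
```

Call:
drive_tool --increments '[[-1, [0, 0.0015, 0.012], 0], [-1, [0, 0.0012, 0.012], 0], [-1, [0, 0.001, 0.012], 0], [-1, [0, 0.001, 0.012], 0], [-1, [0, 0.0005, 0.008], 0]]'

```text
clock: 32.05
position: [473.9, -34.6, 115.5]
ee_rot: [0.731, -0.682, 0.001, -0.001]
contact_force: [2.8, 3.8, 1.2]
gripper_width: 9.6
```

Call:
drive_tool --increments '[[-1, [0, 0.0003, 0.005], 0], [-1, [0, 0, 0.004], 0], [-1, [0, 0, 0.004], 0]]'

```text
clock: 32.42
position: [474.0, -34.7, 114.7]
ee_rot: [0.732, -0.682, 0.001, -0.001]
contact_force: [-7.5, 8.9, 28.0]
gripper_width: 9.7
```

Call:
drive_tool --increments '[[-1, [0, 0, -0.005], 0], [-1, [0, 0, -0.003], 0], [-1, [0, 0, 0], 0]]'

```text
clock: 32.8
position: [474.0, -34.6, 114.9]
ee_rot: [0.731, -0.682, 0.001, -0.002]
contact_force: [1.1, 5.6, 5.9]
gripper_width: 9.4
```

Run:
```python
from h import *
b=snap('scene','s20.png')
cv2.imwrite('pics/c20.png',cv2.resize(b[100:240,140:300],None,fx=4,fy=4,interpolation=cv2.INTER_CUBIC)[:,:,::-1])
```

```text
(no output)
```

View pics/c20.png

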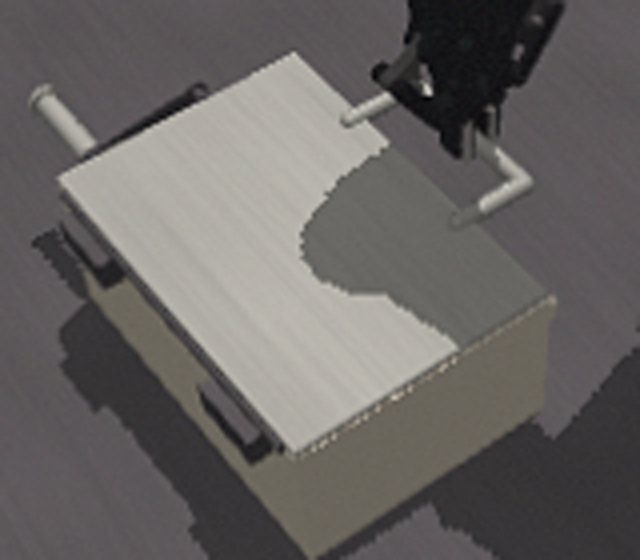

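Call:
drive_tool --increments '[[-0.15, [0, 0, 0], 0], [-0.15, [0, 0, 0], 0], [-0.15, [0, 0, 0], 0], [-0.15, [0, 0, 0], 0]]'

```text
clock: 33.35
position: [472.0, -35.4, 113.4]
ee_rot: [0.731, -0.682, -0.0, 0.001]
contact_force: [-0.1, 0.8, -0.1]
gripper_width: 36.2
```

Call:
drive_tool --increments '[[-0.15, [0, 0, -0.06], 0], [-0.15, [0, 0, -0.15], 0], [-0.15, [0, 0, -0.2], 0], [-0.15, [0.1, 0.1, -0.1], 0], [-0.15, [0.1, 0.1, 0], 0], [-0.15, [0, 0, 0], 0], [-0.15, [0, 0, 0], 0]]'

```text
clock: 34.22
position: [416.8, -99.1, 266.8]
ee_rot: [0.731, -0.682, 0.0, 0.0]
contact_force: [0.4, 0.9, -1.1]
gripper_width: 36.4
```

Run:
```python
from h import *
s,p,R=st(); print(p,s['contact_force'],s['joint_vel'].round(3))
b=snap('scene','s21.png');a=snap('top','t21.png')
for n,f in(('s21','scene0'),('t21','top0')):
    d=cv2.absdiff(cv2.imread(f'pics/{n}.png'),cv2.imread(f'pics/{f}.png'))
cv2.imwrite('pics/c21.png',np.hstack([cv2.resize(b[100:240,140:300],None,fx=2.4,fy=2.4),cv2.resize(a[95:235,250:410],None,fx=2.4,fy=2.4)])[:,:,::-1])
```

```text
[416.84479611 -99.11967262 266.75907562] [ 0.43913573  0.88792578 -1.05879018] [ 0.014  0.018  0.008  0.001 -0.001 -0.001]
```

View pics/c21.png

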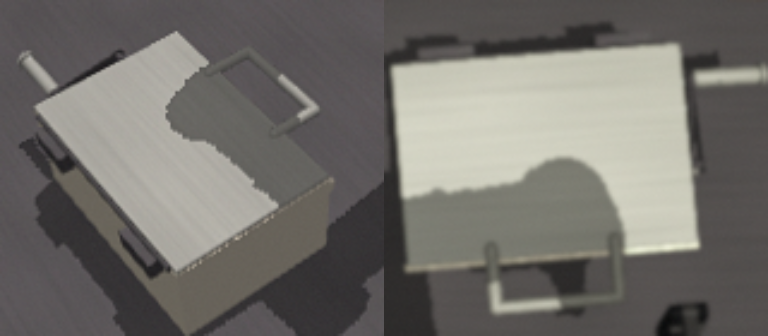

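View pics/s21.png

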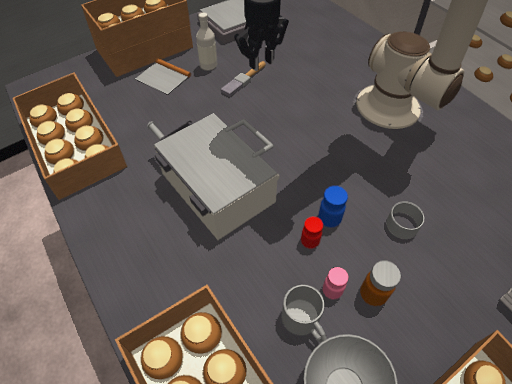

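The lid is shut, its outline matches the first picture, and the robot is clear of everything.

```bash
python3 -c "
from bench import *
print(job_done())"
```

```text
the job is handed in; nothing more can be done
None
```

I did the steps in the order asked and handed the job in at about 34 s; no verdict came back.

- **Lid up:** I raised it by the bar until the force rose about 7 N at the stop, eased off and let go. The peg moved into its over-centre place, and the stay held the lid alone at about 1.416 rad.
- **Jar:** I stood the smaller amber jar on the bin's floor, left half, near bin (-8, 61) mm. My first spot, closer to the front, made the gripper rub the front rim at about 7 N. I lifted the jar, moved it back 21 mm and set it down there.
- **Stay and lid down:** Pushing the peg broke the lock. The push at the tool reached about 16 N, well above the stated 3 to 5 N, because I kept pushing after the stay let go and it pulled the lid down to about 1.22 rad. I then gripped the bar and lowered the lid. The last press onto the rim read 28 N downward before I eased off.

**Last checks:**
- The lid's corners, bar and peg appear where they were in the first pictures, and the force is near zero with the gripper clear.
- I last saw the tin and jar standing just before the lid closed, and could not see them afterwards.
- I did not measure the foot screw's height after the push, so I have no direct check that it stayed put. The locked angle was steady until then, and no force at the bar came near 22 N while the stay was taut or locked.

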